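Load the index table and push it on to its next detent

ROBOT

A 7-joint arm with a two-finger parallel gripper is mounted at the origin on the work surface. World frame = base frame: x ahead of the robot, y to its left, z up, the work surface at z = 0. Lengths are in m, angles in rad, forces in N, time in s.
With the tool pointing down it reaches from about 0.4 to 0.85 m from the base axis. Payload 4.5 kg.
Tool frame: the origin (TCP) lies midway between the tips of the shut fingers; the grasp point (between the pads) lies 19 mm behind it; z points along the fingers, y is the line along which they close (so a half turn about z gives the same grasp; the last joint's range is limited). The gripper opens to 88 mm and grips with 3 to 60 N. Pads are 18 mm wide; open, the fingers measure 123 mm over their backs; the gripper's body (75 mm by 187 mm) begins 45 mm behind the grasp point.
Start: joints at [1.38, 0.689, -0.195, 1.565, 0.157, 0.902, -0.215], TCP at [0.139, -0.609, 0.239] pointing down, gripper open.
Joint ranges: [-3.01, 3.01], [-0.46, 2.08], [-1.47, 1.51], [0.13, 2.56], [-1, 4.14], [0.04, 2.09], [-2.66, 2.66]. Speed limits (rad/s): [2.57, 2.57, 3.14, 3.14, 3.14, 3.14, 3.14].

INTERFACE

Orientations are given as a unit quaternion [x, y, z, w].
In Python, from plant import r gives the robot as it stands.
- The arm moves only by the tool carry_out, never from a script. Its argument "plan" is a list of rows, each an object with "rot": the turn, a rotation vector about the tool's x, y, z in rad, a list of three; "xyz": the shift along the tool's x, y, z in m, a list of three; "grip": the closure in counts, from 0 (fully open) to 255 (shut). In form: [{"rot": [wx, wy, wz], "xyz": [dx, dy, dz], "grip": grip}, ...]. A call has 1 to 8 rows; each row is the pose to reach, as a shift and turn from the pose commanded when the call began, along the tool's axes at that moment; what a row does not reach only later rows make up. A row lasts 1/12 s, in which the tool goes at most 41.7 mm and 7.16 degrees, less where a joint would pass 70% of its speed; a pose out of reach is approached as far as the arm can. A call with a gripper value outside its range is refused whole. The fingers move at their own pace and stop on an object; "squeeze" is the grip in N (left out, the last holds). Time passes only in rows, so rows that repeat a pose let the fingers close. It gives the time, the measured TCP pose, the force, the opening and the grip force at its end, in the units of the state.
- r.get_state(): the state, without advancing time (a new reading comes with each control period).
- r.snapshot(name): name is "scene" or "top" or "wrist"; returns the picture (400x640x3 uint8, red, green, blue); there is no depth.
- r.camera_params(name): a dict with "fx", "fy", "cx", "cy" (pixels), "position" and "attitude" of the camera in the world; the wrist camera has in their place "hand_eye" (4x4, takes a point from camera to tool coordinates, whose origin is the TCP and whose axes are the flange's). Camera axes: x right, y down, z forward; pixel columns grow to the right and rows downward; lengths in m; the calibration is good to about 2 mm. A picture is of the moment at which its call begins: read the wrist's pose just before it. camera_params takes no time and is no camera call.
- r.finish_job(): hands the job in; it is judged then, once.
The state is a dict: "clock": time; "q": joint angles; "qd": joint speeds; "joint_torque": joint torques, N m; "tool_pos": TCP position; "eef_rot": TCP orientation; "contact_force": force on the tool from outside, world axes, zero at the start; "moment": the same for the moment, N m; "opening": opening from 0.0 (shut) to 1.0 (fully open); "finger_force": force on a finger pad.
Only numpy, scipy, OpenCV 4.12 (cv2) and the standard library are available. Lean on these libraries where they do the work, as an engineer would, in place of code of your own. Each camera call takes 0.05 s, during which the arm holds its last target. There are 200 camera calls.

TASK

Stand the loose turned wooden blank in the empty brass cup of the round index table and let go of it. Then push the table's upright steel post anticlockwise (seen from above), gently and without gripping it, to bring the table round to the next station, until the spring plunger drops fully into its notch; stop when you feel it catch, and do not force the table past the station. Leave the blank standing in its cup, the table at rest in the notch, and the small bell, the finial and the skew chisel beside the table undisturbed.

Things in the scene. Friction and masses are not known exactly. Their poses are not given: they have to be found in the camera images.
- base: Index table, fixed to the bench at a different place and yaw each time; origin on its turning axis at bench level. Fixed green pedestal under a turning steel plate, diameter 238, top 70 above the bench. On the base's +x side, away from the robot, a boring head up to 300 from the axis, 145 high. No part of the table may take more than 18 N from the robot.
- axis (a point): On the table's vertical turning axis, level with the plate's upper face. Four brass cups, diameter 42, 17 high, stand on the plate 90 degrees apart, 62 from the axis. Three hold clamped blanks (fixed, 74 above the plate); a hub in the middle, diameter 44, is 20 high.
- post (a point): Push post: plain upright steel pin, diameter 18, 90 high (taller than the blanks), 103 from the axis, midway between the empty cup (ahead in the turning direction) and a full one (behind). The point is on its centre line at the plate's upper face; it turns with the plate. Push it sideways along its circle; more than 18 N is too hard, and a grip counts.
- cup (a point): Centre of the inner floor of the empty brass cup (3 above the plate's upper face). Bore diameter 30, depth 14, square rim; 62 from the axis. Turns with the plate; the plate stays where it is until pushed.
- dial (a joint): Plate angle, rad, grows anticlockwise from above (the way to push). Starts between -0.90 and -0.62, in no notch. The next notch is somewhere from -0.36 to 0.36: the notch ring under the plate was re-clamped by hand and cannot be seen, so feel for it (see plunger and its knob). Over 0.48 is past the station. Turning takes 3 to 6 N at the post.
- plunger (a joint): Travel of the spring plunger, m: 0 when fully dropped in the notch, about 0.0036 when riding on the ring between notches. When it drops in, the plate pulls itself on by about 0.06 rad (6 mm at the post), ahead of the finger. Let go inside the notch, the plate centres itself.
- plunger_knob (a point): Outer end of the plunger's black knob (diameter 22, axis 53 above the bench, on a dark block beside the plate); moves out along the plate's radius. Leave it alone. Pushing the post on from the bottom of the notch meets a springy resistance rising from about 5 N to about 20 N within 0.06 rad; then the plate would jump out.
- blank: The loose turned blank: a straight wooden cylinder standing upright, 71 high, diameter 31 from 31 up to its top, with a narrower foot of diameter 26 from the bottom to 26 up. 35 to 70 g. Origin: centre of its underside, z up its axis. It stands among the bell and the finial, which are other shapes.
- bell: Bystander, leave alone: small flared wooden bell standing wide end down, 52 high, 52 wide at the foot. Origin: at bench level near its middle.
- finial: Bystander, leave alone: wooden finial standing upright, 64 high, 36 at its bulge, with a narrow neck below the bulge. Origin: at bench level near its middle.
- skew_chisel: Bystander, leave alone: skew chisel lying flat, about 310 long, handle end 140 behind the origin. Origin: at bench level near its middle.
There are look-alikes about, which are no part of the job. What is shaped like the blank but blue or turquoise is not meant.

How it is judged:
On the way, in this order (a step that is already met when the one before it is completed fails the run):
1. the blank stands in the empty cup, released, before the table is turned on (horizontal distance between blank and cup below 0.005 m and z of blank in the frame of cup below 0.004 m and angle between blank's own z axis and vertical below 0.12 rad and contact force between the fingers and blank below 0.1 N and value of joint dial below -0.5 rad), for 0.2 s.
2. the table is pushed on until the plunger has dropped into the next notch (value of joint dial between -0.43 and 0.43 rad and value of joint plunger below 0.0015 m), for 0.2 s.
At the end, for the whole second after the job is handed in: The blank stands upright in the once-empty cup (within 5 mm of its centre, foot within 4 mm of its floor, tilt under 0.12 rad), released and at rest; the table is at rest at the next station (dial between -0.43 and 0.43 rad) with the plunger dropped in (under 1.5 mm) (all of step 2 and horizontal distance between blank and cup below 0.005 m and z of blank in the frame of cup below 0.004 m and angle between blank's own z axis and vertical below 0.12 rad and contact force between the fingers and blank below 0.1 N and velocity of joint dial between -0.03 and 0.03 rad/s and linear speed of blank below 0.02 m/s); the robot touches nothing.
It fails at once if the robot presses on the index table (post included) with more than 18 N (contact force between any of the fingers, the arm and base above 18 N).
It fails at once if the table is pushed past the station (dial over 0.48 rad) (value of joint dial above 0.48 rad).
It fails at once if a bystander is moved by more than 30 mm (distance of any of bell, finial, skew_chisel from where it was at the start of the episode above 0.03 m).
It also fails if it takes over 72 s, if anything falls off the work surface, if the arm or the gripper's body presses on something with over 40 N, if the wrist force passes 120 N, or if a joint passes its speed limit or range.

## Working session

There is one attempt and no reset: what is moved stays moved. The work goes in short steps, Python scripts to look and compute and a tool call to move; the robot and the scene stay as the last step left them, time stands still between calls to the robot, and variables do not carry over. Pictures are saved under pics/ and viewed, at most 10 in all, crops included, and the job is handed in when it is done.

Besides the shell and the picture viewer there is one more tool, called after "Call:" as name(argument=value, ...) on one line, values as JSON. carry_out: Moves the arm, as the interface text tells. Its arguments: {"type":"object","properties":{"plan":{"type":"array"},"squeeze":{"type":"number"}},"required":["plan"]}

```bash
mkdir -p pics; ls
python3 - <<'E'
from plant import r
import cv2
for n in ("scene","top"):
    im=r.snapshot(n); cv2.imwrite(f"pics/{n}0.png",im[:,:,::-1])
    print(n,r.camera_params(n))
print(r.camera_params("wrist")); s=r.get_state(); print(s)
E
```

```text
pics
scene {'fx': 483.68171453649614, 'fy': 483.68171453649614, 'cx': 318.6072885990204, 'cy': 200.5586531298925, 'position': array([ 1.16029446, -0.29599451,  0.96363726]), 'attitude': array([ 0.81171078,  0.48176317, -0.16842397, -0.28401272])}
top {'fx': 408.7745357409944, 'fy': 408.7745357409944, 'cx': 326.9261056984502, 'cy': 203.23940771396133, 'position': array([0.40186816, 0.02333222, 1.01632707]), 'attitude': array([-0.70257397,  0.70606802, -0.06427133,  0.06104891])}
{'fx': 307.1782965523601, 'fy': 307.1782965523601, 'cx': 319.0287844571649, 'cy': 198.62007959933388, 'hand_eye': array([[-1.45482489e-04, -9.58140283e-01, -2.86299105e-01,
         7.38984659e-02],
       [ 9.99999677e-01, -3.65765116e-04,  7.15936049e-04,
        -2.32556184e-04],
       [-7.90685394e-04, -2.86298908e-01,  9.58140026e-01,
        -1.46560869e-01],
       [ 0.00000000e+00,  0.00000000e+00,  0.00000000e+00,
         1.00000000e+00]])}
{'clock': 0.1, 'q': array([ 1.37980234,  0.68987695, -0.19451773,  1.56621804,  0.15729232,
        0.9024865 , -0.21509121]), 'qd': array([ 9.21458741e-04, -2.18661844e-03,  2.47497761e-04, -3.03304855e-03,
        1.37149092e-03,  1.17698214e-03,  9.33638448e-06]), 'joint_torque': array([-3.52012801e-03, -5.28507614e+01, -1.27139322e+00, -1.53838491e+01,
       -5.25350275e-02,  2.04757802e-03,  5.75971058e-05]), 'tool_pos': array([ 0.13915228, -0.6087466 ,  0.23801048]), 'eef_rot': array([ 9.93685534e-01,  1.12198125e-01, -1.45168041e-04, -7.86464328e-04]), 'contact_force': array([-0.09632993,  0.27197351, -1.67486831]), 'moment': array([-0.0050925 , -0.04388025, -0.01251575]), 'finger_force': 0.0, 'opening': 1.0033476060849513}
```

View pics/scene0.png

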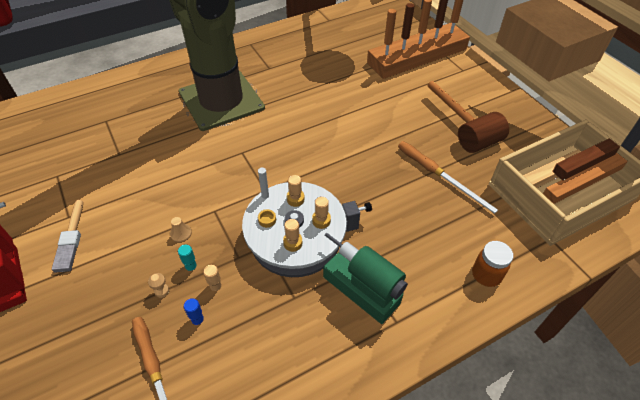

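View pics/top0.png

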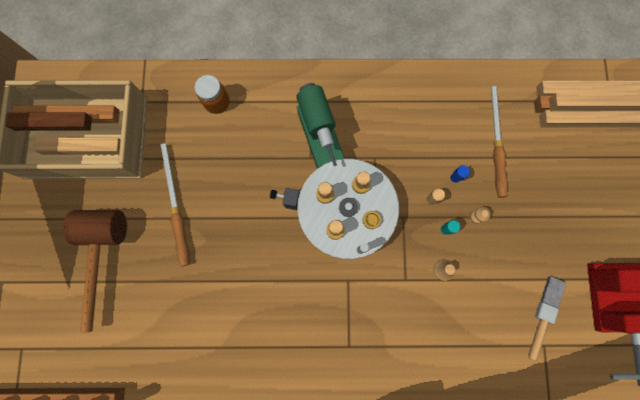

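Top view, candidates for the blank:
- Plain cylinder at (438,196): scene (212,277).
- Finial at (481,214): scene (158,284).
- Bell at (446,269): scene (178,228).
- Turquoise look-alike at (452,227) and blue one at (461,174).

The straight, wood-coloured cylinder at (438,196) is my choice. The empty cup is at (373,220), the post near (363,248), and the plunger knob at (273,194).

```bash
cat > h.py <<'E'
import numpy as np, cv2
from scipy.spatial.transform import Rotation as R
from plant import r
def cam(n,s=None):
    p=r.camera_params(n); K=np.array([[p['fx'],0,p['cx']],[0,p['fy'],p['cy']],[0,0,1]])
    if n=='wrist':
        s=s or r.get_state(); T=np.eye(4); T[:3,:3]=R.from_quat(s['eef_rot']).as_matrix(); T[:3,3]=s['tool_pos']
        T=T@p['hand_eye']; return K,T[:3,:3],T[:3,3]
    return K,R.from_quat(p['attitude']).as_matrix(),np.array(p['position'])
def ray(c,u,v):
    K,A,p=c; return p,A@np.linalg.solve(K,[u,v,1.])
def onz(c,u,v,z):
    p,d=ray(c,u,v); return p+d*(z-p[2])/d[2]
def pix(c,P):
    K,A,p=c; q=K@(A.T@(np.array(P)-p)); return q[:2]/q[2]
def tri(c1,a,c2,b):
    p,d=ray(c1,*a); q,e=ray(c2,*b); t=np.linalg.lstsq(np.c_[d,-e],q-p,rcond=None)[0]
    return (p+d*t[0]+q+e*t[1])/2, np.linalg.norm(p+d*t[0]-q-e*t[1])
E
python3 - <<'E'
from h import *
t=cv2.imread('pics/top0.png'); s=cv2.imread('pics/scene0.png')
a=cv2.resize(t[145:285,280:500],None,fx=3.6,fy=3.6,interpolation=2)[:,:790]
cv2.imwrite('pics/topc.png',a)
b=cv2.resize(s[150:335,130:370],None,fx=3.2,fy=3.2,interpolation=2)
cv2.imwrite('pics/scenec.png',b)
c=cam('top')
# plate: low saturation, bright
hsv=cv2.cvtColor(t,cv2.COLOR_BGR2HSV)
m=((hsv[...,1]<50)&(hsv[...,2]>110)).astype('uint8'); m[:, :285]=0;m[:,410:]=0;m[:155]=0;m[265:]=0
cs=max(cv2.findContours(m,0,1)[0],key=cv2.contourArea); hull=cv2.convexHull(cs)
pts=np.array([onz(c,u,v,.07)[:2] for u,v in hull[:,0]])
x=np.linalg.lstsq(np.c_[2*pts,np.ones(len(pts))],(pts**2).sum(1),rcond=None)[0]
print('plate',x[:2],np.sqrt(x[2]+x[0]**2+x[1]**2))
for n,u,v,z in [('blank',438,194,.071),('cup',373,220,.087),('post',363,248,.16),('bell',446,269,.05),('finial',481,214,.06),('turq',452,227,.07),('blue',461,174,.07),('knob',273,194,.053)]:
    print(n,onz(c,u,v,z))
E
```

```text
plate [ 0.56193783 -0.03060261] 0.1191357126067679
blank [ 0.59236673 -0.24389544  0.071     ]
cup [ 0.52898614 -0.08685011  0.087     ]
post [ 0.46014144 -0.05581684  0.16      ]
bell [ 0.41775057 -0.25901035  0.05      ]
finial [ 0.54579625 -0.34642533  0.06      ]
turq [ 0.51398195 -0.27265876  0.07      ]
blue [ 0.64098632 -0.30171241  0.07      ]
knob [0.59777769 0.14790729 0.053     ]
```

View pics/topc.png

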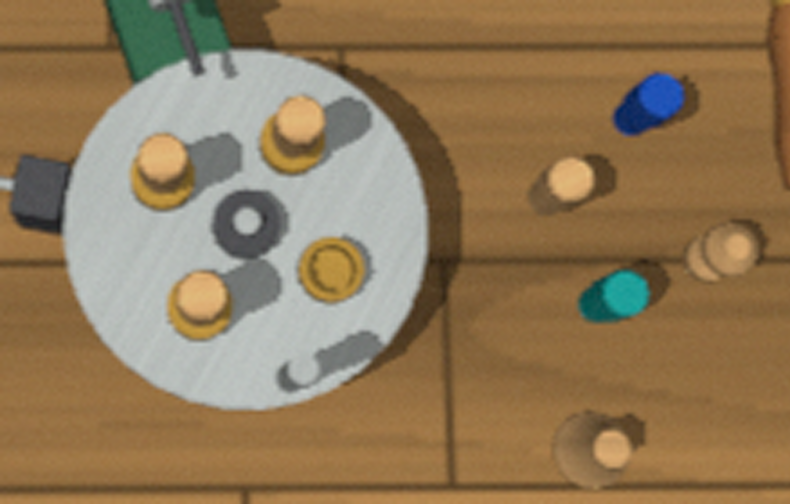

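View pics/scenec.png

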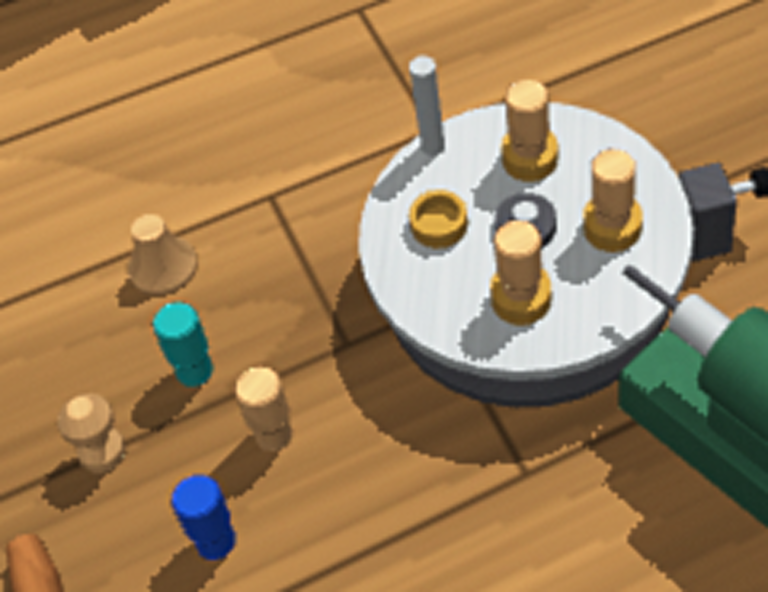

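The crops confirm it: the piece at top (438,195) / scene (212,277) is a straight wood cylinder with a narrower foot. The finial has a bulge, the bell is flared, and the other two cylinders are coloured.

```bash
cat >> h.py <<'E'
def go(x,y,z,ydeg):
    """shift/turn in tool axes to world point with tool y at world angle ydeg, pointing down"""
    s=r.get_state(); A=R.from_quat(s['eef_rot']); a=np.radians(ydeg)
    Y=np.array([np.cos(a),np.sin(a),0]); Z=np.array([0,0,-1.]); B=R.from_matrix(np.c_[np.cross(Y,Z),Y,Z])
    print('xyz',np.round(A.inv().apply(np.array([x,y,z])-s['tool_pos']),4),'rot',np.round((A.inv()*B).as_rotvec(),4),'t',s['clock'],'F',np.round(s['contact_force'],2))
E
python3 -c "
from h import *
go(.592,-.244,.2,-118)"
```

```text
xyz [ 0.5228 -0.2545  0.0384] rot [-1.500e-03  7.000e-04  7.136e-01] t 0.1 F [-0.1   0.27 -1.67]
```

Call:
carry_out(plan=[{"rot": [0,0,0.71],"xyz": [0.523,-0.2545,0.038],"grip": 0},{"rot": [0,0,0.71],"xyz": [0.523,-0.2545,0.038],"grip": 0},{"rot": [0,0,0.71],"xyz": [0.523,-0.2545,0.038],"grip": 0},{"rot": [0,0,0.71],"xyz": [0.523,-0.2545,0.038],"grip": 0},{"rot": [0,0,0.71],"xyz": [0.523,-0.2545,0.038],"grip": 0},{"rot": [0,0,0.71],"xyz": [0.523,-0.2545,0.038],"grip": 0},{"rot": [0,0,0.71],"xyz": [0.523,-0.2545,0.038],"grip": 0},{"rot": [0,0,0.71],"xyz": [0.523,-0.2545,0.038],"grip": 0}])

```text
clock: 0.77
tool_pos: [0.3997, -0.3989, 0.2166]
eef_rot: [0.971, -0.24, -0.0, -0.0]
contact_force: [0.3, -0.2, 0.1]
opening: 1.0
finger_force: 0.0
```

```bash
python3 -c "
from h import *
go(.592,-.244,.2,-118)"
```

```text
xyz [ 0.0979 -0.2268  0.0165] rot [0.0001 0.0008 0.0034] t 0.7667 F [ 0.29 -0.18  0.12]
```

Call:
carry_out(plan=[{"rot": [0,0,0],"xyz": [0.098,-0.227,0.017],"grip": 0},{"rot": [0,0,0],"xyz": [0.098,-0.227,0.017],"grip": 0},{"rot": [0,0,0],"xyz": [0.098,-0.227,0.017],"grip": 0},{"rot": [0,0,0],"xyz": [0.098,-0.227,0.017],"grip": 0},{"rot": [0,0,0],"xyz": [0.098,-0.227,0.017],"grip": 0},{"rot": [0,0,0],"xyz": [0.098,-0.227,0.017],"grip": 0},{"rot": [0,0,0],"xyz": [0.098,-0.227,0.017],"grip": 0},{"rot": [0,0,0],"xyz": [0.098,-0.227,0.017],"grip": 0}])

```text
clock: 1.43
tool_pos: [0.5928, -0.242, 0.1989]
eef_rot: [0.971, -0.237, -0.0, -0.001]
contact_force: [-0.7, -0.3, -0.6]
opening: 1.002
finger_force: 0.0
```

Run:
```python
from h import *
s=r.get_state(); c=cam('wrist',s); im=r.snapshot('wrist')[:,:,::-1].copy()
print(s['tool_pos'],pix(c,[.592,-.244,.071]))
hsv=cv2.cvtColor(im,cv2.COLOR_BGR2HSV)
u,v=pix(c,[.592,-.244,.071]).astype(int); print(hsv[v-12:v+13:6,u-60:u+61:12].tolist())
cv2.imwrite('pics/w1.png',im)
```

```text
[ 0.59280592 -0.24201827  0.19892253] [321.58949322 189.84408875]
[[[16, 140, 144], [17, 148, 169], [18, 143, 176], [16, 144, 179], [18, 139, 150], [19, 122, 235], [16, 125, 170], [18, 152, 156], [17, 145, 165], [17, 148, 165], [18, 151, 152]], [[18, 147, 111], [17, 144, 173], [17, 148, 179], [17, 144, 170], [16, 127, 165], [21, 115, 239], [21, 117, 238], [16, 144, 165], [17, 146, 164], [18, 150, 151], [17, 139, 139]], [[16, 133, 113], [17, 151, 181], [16, 142, 174], [18, 141, 176], [17, 126, 206], [21, 117, 238], [21, 117, 236], [17, 139, 167], [17, 146, 155], [16, 139, 138], [19, 152, 131]], [[17, 136, 120], [16, 143, 112], [17, 148, 178], [16, 142, 167], [17, 126, 180], [23, 109, 238], [20, 118, 233], [18, 148, 155], [18, 145, 135], [17, 137, 132], [18, 140, 104]], [[15, 135, 115], [18, 148, 112], [17, 151, 167], [17, 145, 165], [17, 145, 169], [22, 113, 238], [18, 131, 170], [18, 138, 140], [18, 143, 127], [17, 145, 158], [17, 145, 102]]]
```

View pics/w1.png

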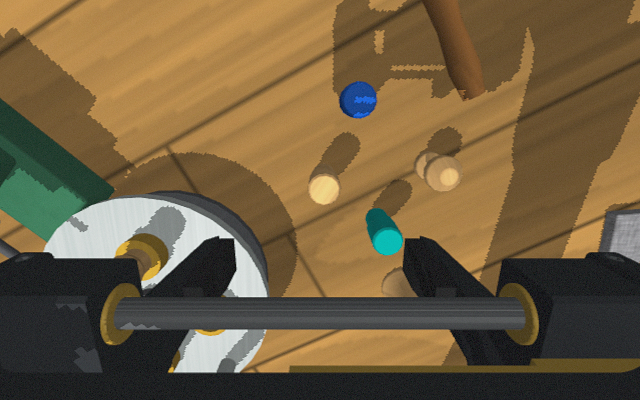

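The blank is at (324,190), centred between the fingers. Turquoise at (387,238), blue at (358,100) and the finial at (442,173) are all off the finger line.

```bash
cat >> h.py <<'E'
def blob(im,u,v,z,c,w=40):
    hsv=cv2.cvtColor(im,cv2.COLOR_BGR2HSV); m=((hsv[...,2]>215)&(hsv[...,0]>12)&(hsv[...,0]<28)).astype('uint8')
    k=np.zeros_like(m); k[v-w:v+w,u-w:u+w]=1; m*=k
    q=max(cv2.findContours(m,0,1)[0],key=cv2.contourArea); (a,b),(d,e),_=cv2.fitEllipse(q)
    print('px',round(a,1),round(b,1),'size',round(d,1),round(e,1),onz(c,a+.0,b,z)); return a,b
E
python3 - <<'E'
from h import *
im=cv2.imread('pics/w1.png'); s=r.get_state(); c=cam('wrist',s)
blob(im,324,190,.071,c)
t=cv2.imread('pics/top0.png'); blob(t,438,195,.071,cam('top'),10)
s0=cv2.imread('pics/scene0.png'); blob(s0,211,272,.071,cam('scene'),12)
E
```

```text
px 323.6 189.6 size 26.8 28.4 [ 0.5891092  -0.24879003  0.071     ]
px 438.6 194.1 size 7.4 9.9 [ 0.59206735 -0.24534468  0.071     ]
px 210.1 269.9 size 10.0 13.0 [ 0.59058881 -0.24670008  0.071     ]
```

```bash
python3 -c "
from h import *
go(.5905,-.247,.04,-118)"
```

```text
xyz [0.0009 0.002  0.1592] rot [0.0006 0.0014 0.0054] t 1.4833 F [-0.06 -1.01 -0.26]
```

Call:
carry_out(plan=[{"rot": [0,0,0],"xyz": [0.001,0.002,0.03],"grip": 0},{"rot": [0,0,0],"xyz": [0.001,0.002,0.06],"grip": 0},{"rot": [0,0,0],"xyz": [0.001,0.002,0.085],"grip": 0},{"rot": [0,0,0],"xyz": [0.001,0.002,0.11],"grip": 0},{"rot": [0,0,0],"xyz": [0.001,0.002,0.135],"grip": 0},{"rot": [0,0,0],"xyz": [0.001,0.002,0.159],"grip": 0},{"rot": [0,0,0],"xyz": [0.001,0.002,0.159],"grip": 0},{"rot": [0,0,0],"xyz": [0.001,0.002,0.159],"grip": 0}])

```text
clock: 2.15
tool_pos: [0.5888, -0.2495, 0.0404]
eef_rot: [0.97, -0.241, -0.002, 0.0]
contact_force: [0.4, -0.4, 0.3]
opening: 0.997
finger_force: 0.0
```

Run:
```python
from h import *
go(.5905,-.247,.04,-118)
s=r.get_state(); c=cam('wrist',s); im=r.snapshot('wrist')[:,:,::-1].copy(); cv2.imwrite('pics/w2.png',im)
u,v=pix(c,[.5905,-.247,.071]); print(u,v); blob(im,int(u),int(v),.071,c,60)
```

```text
xyz [ 0.0004 -0.003   0.0003] rot [0.0017 0.0029 0.0009] t 2.15 F [ 0.37 -0.35  0.32]
312.28134573093666 285.3310495234658
px 308.8 274.6 size 11.7 70.8 [ 0.59578595 -0.2481498   0.071     ]
```

View pics/w2.png

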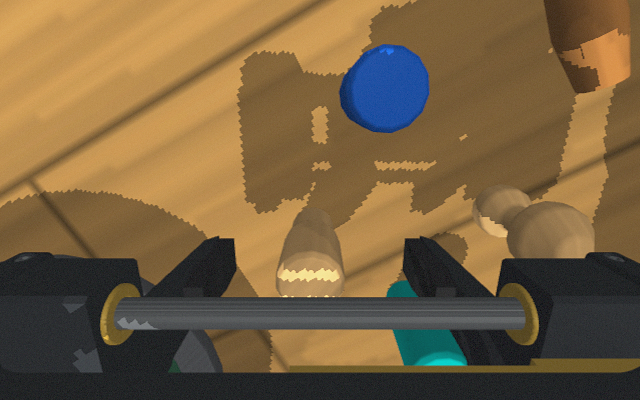

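Blank lies between the fingers at (310,290). Closing.

Call:
carry_out(plan=[{"rot": [0,0,0],"xyz": [0,-0.003,0],"grip": 60},{"rot": [0,0,0],"xyz": [0,-0.003,0],"grip": 110},{"rot": [0,0,0],"xyz": [0,-0.003,0],"grip": 140},{"rot": [0,0,0],"xyz": [0,-0.003,0],"grip": 180},{"rot": [0,0,0],"xyz": [0,-0.003,0],"grip": 220},{"rot": [0,0,0],"xyz": [0,-0.003,0],"grip": 220},{"rot": [0,0,0],"xyz": [0,-0.003,0],"grip": 220},{"rot": [0,0,0],"xyz": [0,-0.003,0],"grip": 220}], squeeze=15)

```text
clock: 2.87
tool_pos: [0.5924, -0.2452, 0.041]
eef_rot: [0.971, -0.24, 0.0, 0.0]
contact_force: [0.1, -0.0, -0.1]
opening: 0.419
finger_force: 0.0
```

Call:
carry_out(plan=[{"rot": [0,0,0],"xyz": [0,0,0],"grip": 220},{"rot": [0,0,0],"xyz": [0,0,0],"grip": 220},{"rot": [0,0,0],"xyz": [0,0,0],"grip": 220},{"rot": [0,0,0],"xyz": [0,0,0],"grip": 220}])

```text
clock: 3.2
tool_pos: [0.5924, -0.2453, 0.041]
eef_rot: [0.971, -0.24, 0.0, 0.0]
contact_force: [-0.2, 0.3, 0.3]
opening: 0.346
finger_force: 15.0
```

Run:
```python
from h import *
s=r.get_state(); print(s['tool_pos'],s['opening'],s['finger_force'])
go(.5305,-.084,.2,-118)
```

```text
[ 0.59235669 -0.24526374  0.04096122] 0.3461824733518511 14.999912798521109
xyz [-0.1299 -0.1138 -0.159 ] rot [ 0.0001 -0.      0.0034] t 3.2 F [-0.21  0.33  0.28]
```

Call:
carry_out(plan=[{"rot": [0,0,0],"xyz": [0,0,-0.02],"grip": 220},{"rot": [0,0,0],"xyz": [0,0,-0.055],"grip": 220},{"rot": [0,0,0],"xyz": [0,0,-0.09],"grip": 220},{"rot": [0,0,0],"xyz": [0,0,-0.125],"grip": 220},{"rot": [0,0,0],"xyz": [0,0,-0.16],"grip": 220},{"rot": [0,0,0],"xyz": [0,0,-0.165],"grip": 220},{"rot": [0,0,0],"xyz": [-0.025,-0.02,-0.165],"grip": 220},{"rot": [0,0,0],"xyz": [-0.05,-0.04,-0.165],"grip": 220}])

```text
clock: 3.87
tool_pos: [0.5668, -0.1881, 0.2065]
eef_rot: [0.97, -0.242, 0.001, 0.001]
contact_force: [0.8, 0.9, -2.0]
opening: 0.338
finger_force: 15.0
```

Run:
```python
from h import *
def brass(im,u,v,w):
    hsv=cv2.cvtColor(im,cv2.COLOR_BGR2HSV)
    m=((hsv[...,1]>170)&(hsv[...,0]>12)&(hsv[...,0]<30)).astype('uint8')
    k=np.zeros_like(m); k[v-w:v+w,u-w:u+w]=1; m*=k
    return cv2.fitEllipse(cv2.convexHull(max(cv2.findContours(m,0,1)[0],key=cv2.contourArea)))
P=[.5305,-.084,.0785]
for n,u,v,w in (('top',373,220,14),('scene',267,218,16)):
    im=cv2.imread(f'pics/{n}0.png'); c=cam(n); e=brass(im,u,v,w)
    print(n,e, onz(c,*e[0],.0785),onz(c,*e[0],.087))
# post: top cap triangulation
print(tri(cam('top'),(364.2,247.8),cam('scene'),(130+423/3.2,150+65/3.2)))
# full blanks tops
for (u,v),(a,b) in (((280+163/3.6,145+158/3.6),(0,0)),((280+300/3.6,145+120/3.6),(0,0)),((280+202/3.6,145+296/3.6),(0,0))):
    print(onz(cam('top'),u,v,.144))
go(.5305,-.084,.2,-118)
```

```text
Traceback (most recent call last):
cv2.error: OpenCV(4.12.0) /io/opencv/modules/imgproc/src/shapedescr.cpp:361: error: (-201:Incorrect size of input array) There should be at least 5 points to fit the ellipse in function 'fitEllipseNoDirect'
```

```bash
cat > e.py <<'E'
from h import *
def brass(im,u,v,w):
    hsv=cv2.cvtColor(im,cv2.COLOR_BGR2HSV)
    m=((hsv[...,1]>110)&(hsv[...,0]>12)&(hsv[...,0]<32)).astype('uint8')
    k=np.zeros_like(m); k[v-w:v+w,u-w:u+w]=1; m*=k
    return cv2.fitEllipse(cv2.convexHull(max(cv2.findContours(m,0,1)[0],key=cv2.contourArea)))
if __name__=='__main__':
    for n,u,v,w in (('top',373,220,14),('scene',267,218,16)):
        im=cv2.imread(f'pics/{n}0.png'); c=cam(n); e=brass(im,u,v,w)
        print(n,np.round(e[0]+e[1],1), onz(c,*e[0],.0785),onz(c,*e[0],.087))
    print(tri(cam('top'),(364.2,247.8),cam('scene'),(130+423/3.2,150+65/3.2)))
    B=[onz(cam('top'),280+u/3.6,145+v/3.6,.144) for u,v in ((163,158),(300,120),(202,296))]
    print(B,(B[1]+B[2])/2, B[1]+B[2]-B[0])
    go(.5305,-.084,.2,-118)
E
python3 e.py
```

```text
top [371.6 219.4  17.1  17.5] [ 0.53150388 -0.08464917  0.0785    ] [ 0.53032893 -0.08367048  0.087     ]
scene [266.5 217.9  17.8  17.9] [ 0.52863058 -0.08595077  0.0785    ] [ 0.53469647 -0.08796783  0.087     ]
(array([ 0.46071354, -0.05817963,  0.15901492]), np.float64(0.0005321783377143032))
[array([0.59013535, 0.02234809, 0.144     ]), array([ 0.61342972, -0.06120994,  0.144     ]), array([ 0.50593916, -0.00050857,  0.144     ])] [ 0.55968444 -0.03085925  0.144     ] [ 0.52923354 -0.0840666   0.144     ]
xyz [-0.0809 -0.0749  0.0062] rot [ 0.0006 -0.003  -0.0003] t 3.8667 F [ 0.76  0.9  -2.03]
```

Call:
carry_out(plan=[{"rot": [0,0,0],"xyz": [-0.02,-0.018,0],"grip": 220},{"rot": [0,0,0],"xyz": [-0.04,-0.037,0],"grip": 220},{"rot": [0,0,0],"xyz": [-0.06,-0.055,0],"grip": 220},{"rot": [0,0,0],"xyz": [-0.081,-0.074,0],"grip": 220},{"rot": [0,0,0],"xyz": [-0.081,-0.074,0.02],"grip": 220},{"rot": [0,0,0],"xyz": [-0.081,-0.074,0.05],"grip": 220},{"rot": [0,0,0],"xyz": [-0.081,-0.074,0.05],"grip": 220},{"rot": [0,0,0],"xyz": [-0.081,-0.074,0.05],"grip": 220}])

```text
clock: 4.53
tool_pos: [0.5283, -0.0833, 0.1549]
eef_rot: [0.971, -0.24, -0.002, 0.0]
contact_force: [0.6, -0.1, -0.5]
opening: 0.345
finger_force: 15.0
```

Run:
```python
from h import *
go(.530,-.085,.114,-118)
s=r.get_state(); print(s['tool_pos'])
a=[]
for n,w in (('scene',(215,330,150,270)),('top',(300,440,150,270)),('wrist',None)):
    im=r.snapshot(n)[:,:,::-1].copy(); cv2.imwrite(f'pics/{n}3.png',im)
    c=cam(n); print(n,pix(c,[.530,-.085,.087]),pix(c,s['tool_pos']+[0,0,.03]),pix(c,s['tool_pos']-[0,0,.041]))
    if w: im=cv2.resize(im[w[2]:w[3],w[0]:w[1]],(400,400),interpolation=2)
    else: im=cv2.resize(im,(640,400))
    a.append(im)
cv2.imwrite('pics/m3.png',np.hstack(a[:2]))
```

```text
xyz [0.0024 0.0007 0.0409] rot [0.0017 0.0036 0.0034] t 4.5333 F [ 0.56 -0.07 -0.46]
[ 0.52833004 -0.0832593   0.15491307]
scene [266.86762938 215.94692921] [263.40654011 187.23495313] [266.25334628 207.86073933]
top [372.18295465 219.56566331] [376.73784728 213.84468129] [372.78642136 218.65504551]
wrist [320.72057586 210.5023445 ] [320.10184107 286.67855528] [319.77326748 226.81353806]
```

View pics/m3.png

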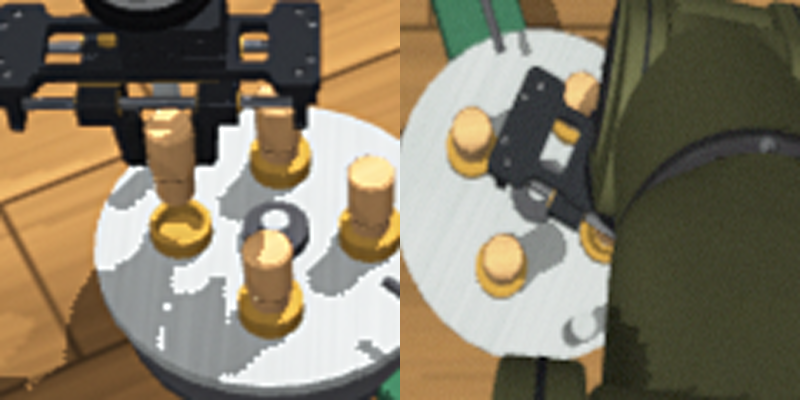

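View pics/wrist3.png

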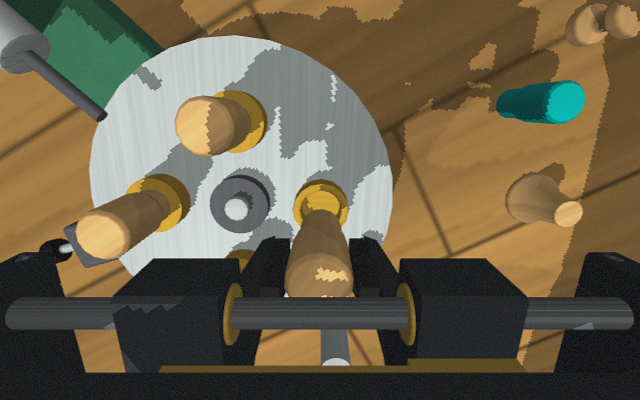

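Wrist view: empty cup at (320,207), with the blank's foot just below it at about (321,215) and upright. I'll measure the offset.

Run:
```python
from e import *
s=r.get_state(); c=cam('wrist',s); im=cv2.imread('pics/wrist3.png'); hsv=cv2.cvtColor(im,cv2.COLOR_BGR2HSV)
A=R.from_quat(s['eef_rot'])
for dx in (-.004,0,.004): print(dx,[np.round(pix(c,s['tool_pos']+A.apply([dx+x,0,.041])),1) for x in (.013,)])
print('rim pts predicted',[np.round(pix(c,[.53+.021*np.cos(a),-.085+.021*np.sin(a),.087]),1).tolist() for a in np.arange(0,6.2,1.57)])
m=((hsv[...,1]>165)&(hsv[...,0]>12)&(hsv[...,0]<32)).astype('uint8'); k=np.zeros_like(m); k[175:235,285:360]=1
q=np.vstack([p for p in cv2.findContours(m*k,0,1)[0] if cv2.contourArea(p)>15]); print(q.reshape(-1,2).min(0),q.reshape(-1,2).max(0))
p=cv2.resize(im[170:300,270:370],None,fx=5,fy=5,interpolation=2)[:600]
cv2.imwrite('pics/w3c.png',p)
for i in (200,205,208,211,214,217,220,224): print(i,hsv[i,296:346:3].tolist()) if i in(211,220) else 0
```

```text
-0.004 [array([319.1, 211.7])]
0 [array([319.1, 205.8])]
0.004 [array([319.1, 199.8])]
rim pts predicted [[307.3, 186.3], [296.1, 222.8], [333.5, 233.6], [346.0, 197.9]]
[294 180] [347 225]
211 [[21, 186, 214], [21, 184, 186], [20, 155, 102], [21, 197, 128], [21, 177, 131], [19, 145, 97], [16, 122, 96], [19, 120, 98], [17, 121, 101], [16, 119, 103], [15, 108, 102], [20, 137, 125], [22, 184, 213], [22, 189, 204], [21, 187, 150], [21, 182, 151], [21, 183, 215]]
220 [[21, 209, 205], [21, 184, 205], [21, 170, 168], [19, 125, 86], [17, 104, 96], [17, 129, 97], [17, 121, 99], [17, 124, 101], [17, 118, 102], [17, 118, 102], [18, 128, 102], [17, 116, 101], [17, 119, 107], [18, 128, 112], [19, 150, 126], [21, 184, 211], [22, 192, 197]]
```

View pics/w3c.png

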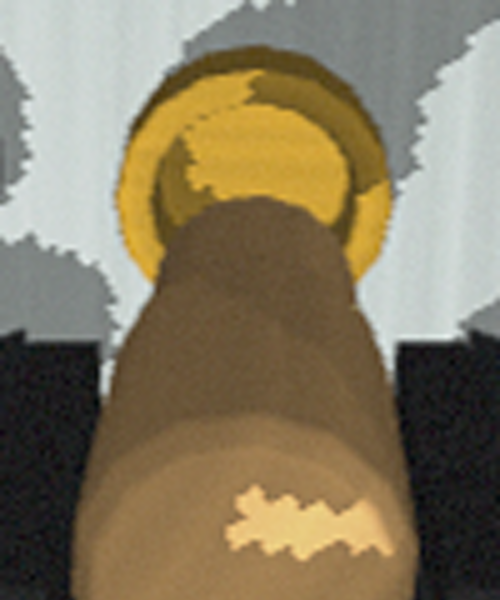

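Call:
carry_out(plan=[{"rot": [0,0,0],"xyz": [0.0047,-0.0006,0],"grip": 220},{"rot": [0,0,0],"xyz": [0.0047,-0.0006,0.01],"grip": 220},{"rot": [0,0,0],"xyz": [0.0047,-0.0006,0.02],"grip": 220},{"rot": [0,0,0],"xyz": [0.0047,-0.0006,0.02],"grip": 220},{"rot": [0,0,0],"xyz": [0.0047,-0.0006,0.02],"grip": 220},{"rot": [0,0,0],"xyz": [0.0047,-0.0006,0.02],"grip": 220}])

```text
clock: 5.18
tool_pos: [0.5339, -0.0849, 0.1357]
eef_rot: [0.971, -0.24, -0.0, 0.0]
contact_force: [-0.4, 0.1, -0.9]
opening: 0.344
finger_force: 15.0
```

Run:
```python
from h import *
go(.530,-.085,.114,-118)
s=r.get_state(); A=R.from_quat(s['eef_rot']); c=cam('wrist',s); im=r.snapshot('wrist')[:,:,::-1].copy()
b=s['tool_pos']+A.apply([-.0023,.0013,.041]); print(b,pix(c,b+A.apply([.013,0,0])))
print('rim top/left/right pred',[np.round(pix(c,np.array([.53,-.085,.087])+A.apply(d)),1).tolist() for d in ([.021,0,0],[0,-.021,0],[0,.021,0],[.015,0,0])])
sc=r.snapshot('scene')[:,:,::-1]; C=cam('scene'); print('scene foot,cup',pix(C,b),pix(C,[.53,-.085,.087]))
p=np.hstack([cv2.resize(im[170:290,270:370],(500,600),interpolation=2),cv2.resize(sc[170:242,250:286],(300,600),interpolation=2)])
cv2.imwrite('pics/w4c.png',p)
```

```text
xyz [-0.0034  0.0018  0.0217] rot [0.0003 0.0006 0.0035] t 5.1833 F [-0.43  0.11 -0.94]
[ 0.5311829  -0.08502005  0.09470758] [321.1198152  209.20936095]
rim top/left/right pred [[321.9, 195.5], [290.9, 225.2], [352.6, 225.2], [321.8, 204.2]]
scene foot,cup [266.79477031 214.2677462 ] [266.86762938 215.94692921]
```

View pics/w4c.png

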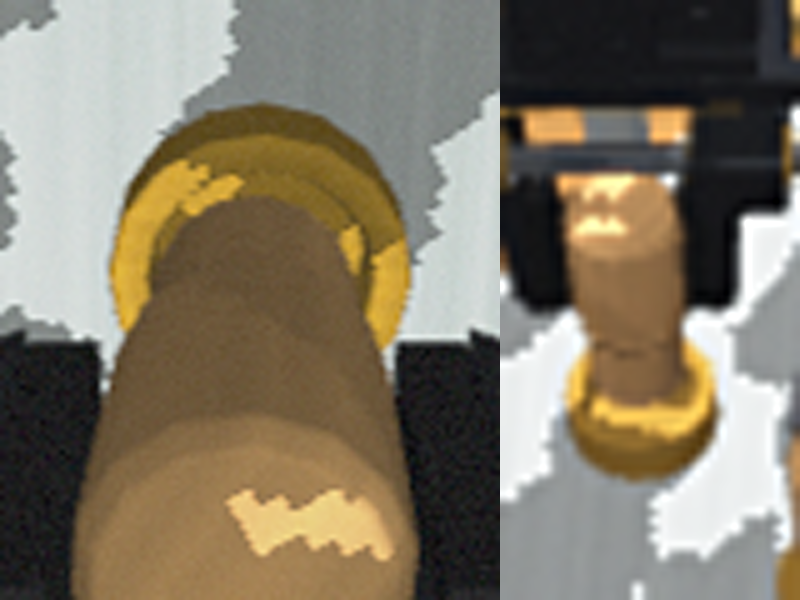

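Wrist crop: the foot's far edge is at (321,209) and the rim's at (322,196.5), so the foot is about 1.7 mm too far along tool x. I'll correct that and lower.

Call:
carry_out(plan=[{"rot": [0,0,0],"xyz": [-0.0016,0.0007,0],"grip": 220},{"rot": [0,0,0],"xyz": [-0.0016,0.0007,0],"grip": 220},{"rot": [0,0,0],"xyz": [-0.0016,0.0007,0.004],"grip": 220},{"rot": [0,0,0],"xyz": [-0.0016,0.0007,0.008],"grip": 220},{"rot": [0,0,0],"xyz": [-0.0016,0.0007,0.012],"grip": 220},{"rot": [0,0,0],"xyz": [-0.0016,0.0007,0.012],"grip": 220}])

```text
clock: 5.78
tool_pos: [0.5318, -0.0847, 0.123]
eef_rot: [0.971, -0.24, -0.001, 0.0]
contact_force: [-0.2, -0.3, -1.1]
opening: 0.351
finger_force: 15.0
```

```bash
python3 -c "
from h import *
go(.530,-.085,.114,-118)"
```

```text
xyz [-0.0014  0.0011  0.009 ] rot [0.0006 0.0015 0.0035] t 5.7833 F [-0.24 -0.29 -1.12]
```

No contact force at 5 mm below the rim, so the blank is entering the cup.

Call:
carry_out(plan=[{"rot": [0,0,0],"xyz": [0,0,0.003],"grip": 220},{"rot": [0,0,0],"xyz": [0,0,0.005],"grip": 220},{"rot": [0,0,0],"xyz": [0,0,0.007],"grip": 220},{"rot": [0,0,0],"xyz": [0,0,0.0085],"grip": 220},{"rot": [0,0,0],"xyz": [0,0,0.0085],"grip": 220},{"rot": [0,0,0],"xyz": [0,0,0.0085],"grip": 220}])

```text
clock: 6.28
tool_pos: [0.5323, -0.0848, 0.1154]
eef_rot: [0.971, -0.24, -0.0, 0.0]
contact_force: [0.1, -0.0, -0.3]
opening: 0.344
finger_force: 15.0
```

Call:
carry_out(plan=[{"rot": [0,0,0],"xyz": [0,0,0.001],"grip": 220},{"rot": [0,0,0],"xyz": [0,0,0.001],"grip": 220},{"rot": [0,0,0],"xyz": [0,0,0.002],"grip": 220},{"rot": [0,0,0],"xyz": [0,0,0.002],"grip": 220}])

```text
clock: 6.62
tool_pos: [0.5326, -0.0849, 0.1138]
eef_rot: [0.971, -0.24, 0.0, 0.0]
contact_force: [0.4, -0.3, 2.0]
opening: 0.345
finger_force: 15.0
```

Floor contact felt (about 2–3 N up). Releasing.

Call:
carry_out(plan=[{"rot": [0,0,0],"xyz": [0,0,0],"grip": 165},{"rot": [0,0,0],"xyz": [0,0,0],"grip": 160},{"rot": [0,0,0],"xyz": [0,0,0],"grip": 140},{"rot": [0,0,0],"xyz": [0,0,0],"grip": 110},{"rot": [0,0,0],"xyz": [0,0,0],"grip": 100},{"rot": [0,0,0],"xyz": [0,0,0],"grip": 100},{"rot": [0,0,0],"xyz": [0,0,0],"grip": 100},{"rot": [0,0,0],"xyz": [0,0,0],"grip": 100}])

```text
clock: 7.28
tool_pos: [0.5323, -0.0848, 0.1135]
eef_rot: [0.971, -0.24, -0.0, 0.0]
contact_force: [-0.2, 0.1, -0.1]
opening: 0.609
finger_force: 0.0
```

Run:
```python
from h import *
s=r.get_state(); print(s['tool_pos'],s['opening'],s['finger_force'],s['contact_force'])
im=r.snapshot('wrist')[:,:,::-1]; sc=r.snapshot('scene')[:,:,::-1]; cv2.imwrite('pics/s5.png',sc)
p=np.hstack([cv2.resize(im[170:290,270:370],(500,600),interpolation=2),cv2.resize(sc[170:242,250:286],(300,600),interpolation=2)])
cv2.imwrite('pics/w5c.png',p)
```

```text
[ 0.53232816 -0.0847829   0.11345661] 0.6093030628239036 0.0 [-0.18380274  0.08069907 -0.10915173]
```

View pics/w5c.png

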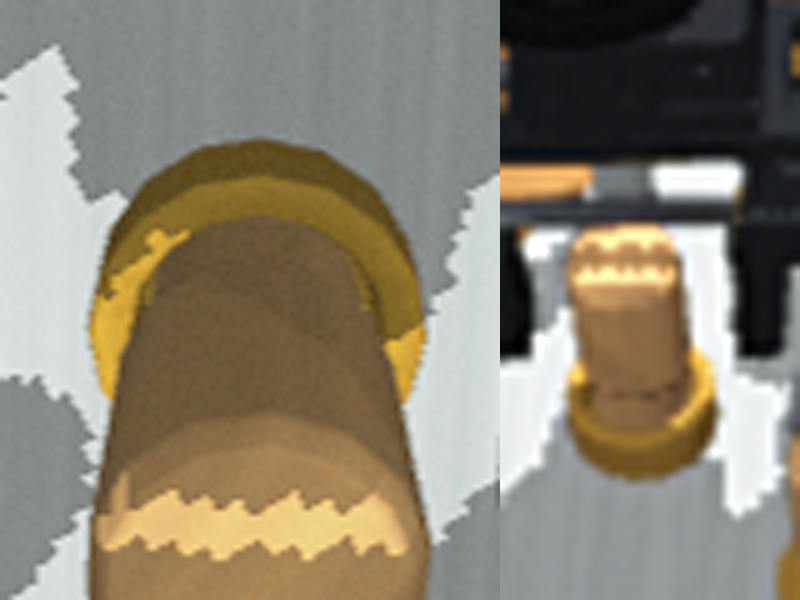

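The blank stands in the cup (foot inside the rim in both views), released with zero finger force. I'm one picture over the viewing limit with that one (11, not 10), so from here I'll use numbers only. Next: retreat upward, then move to behind the post.

Call:
carry_out(plan=[{"rot": [0,0,0],"xyz": [0,0,-0.015],"grip": 100},{"rot": [0,0,0],"xyz": [0,0,-0.04],"grip": 100},{"rot": [0,0,0],"xyz": [0,0,-0.075],"grip": 100},{"rot": [0,0,0],"xyz": [0,0,-0.11],"grip": 100},{"rot": [0,0,0],"xyz": [0,0,-0.13],"grip": 100},{"rot": [0,0,0],"xyz": [0,0,-0.13],"grip": 200},{"rot": [0,0,0],"xyz": [0,0,-0.13],"grip": 255},{"rot": [0,0,0],"xyz": [0,0,-0.13],"grip": 255}], squeeze=5)

```text
clock: 8.05
tool_pos: [0.5316, -0.0846, 0.2426]
eef_rot: [0.971, -0.24, -0.001, 0.0]
contact_force: [0.6, 0.2, 0.4]
opening: 0.407
finger_force: 0.0
```

Run:
```python
from h import *
go(.453,-.028,.24,-165)
s=r.get_state(); c=cam('wrist',s); im=r.snapshot('wrist')[:,:,::-1].copy(); cv2.imwrite('pics/w6.png',im)
print('cup px',pix(c,[.53,-.085,.144])); u,v=pix(c,[.53,-.085,.144]).astype(int); blob(im,u,v,.144,c,30)
```

```text
xyz [-0.0959 -0.0134  0.0028] rot [0.0012 0.0013 0.824 ] t 8.05 F [0.56 0.21 0.4 ]
cup px [320.32623714 200.50168387]
px 319.3 198.5 size 28.1 30.6 [ 0.53196233 -0.08505076  0.144     ]
```

Call:
carry_out(plan=[{"rot": [0,0,0.12],"xyz": [-0.015,-0.002,0],"grip": 255},{"rot": [0,0,0.24],"xyz": [-0.03,-0.004,0],"grip": 255},{"rot": [0,0,0.36],"xyz": [-0.05,-0.007,0],"grip": 255},{"rot": [0,0,0.48],"xyz": [-0.07,-0.01,0],"grip": 255},{"rot": [0,0,0.6],"xyz": [-0.09,-0.013,0],"grip": 255},{"rot": [0,0,0.72],"xyz": [-0.096,-0.0134,0],"grip": 255},{"rot": [0,0,0.824],"xyz": [-0.096,-0.0134,0],"grip": 255},{"rot": [0,0,0.824],"xyz": [-0.096,-0.0134,0],"grip": 255}])

```text
clock: 8.77
tool_pos: [0.4524, -0.0277, 0.2423]
eef_rot: [0.793, -0.61, -0.001, 0.001]
contact_force: [-0.6, -0.9, -0.2]
opening: 0.003
finger_force: 0.0
```

Run:
```python
from h import *
go(.453,-.028,.13,-165)
s=r.get_state(); print(s['opening'],s['q'])
c=cam('wrist',s); im=r.snapshot('wrist')[:,:,::-1].copy(); cv2.imwrite('pics/w7.png',im)
u,v=pix(c,[.4605,-.057,.16]); print(u,v)
hsv=cv2.cvtColor(im,cv2.COLOR_BGR2HSV); u=int(u);v=int(v)
for j in range(v-24,v+25,4): print(j,[(int(a[1]),int(a[2])) for a in hsv[j,u-32:u+33:4]])
```

```text
xyz [ 0.0005 -0.0009  0.1123] rot [ 0.0034  0.0001 -0.002 ] t 8.7667 F [-0.57 -0.92 -0.21]
0.0030277885018369323 [-0.29634979  0.49561625  0.38934771  2.07333653 -0.30942363  0.63084494
 -2.57847764]
318.22993069154677 166.94347653123708
142 [(13, 190), (12, 188), (11, 188), (11, 189), (11, 190), (11, 186), (4, 119), (9, 85), (16, 82), (8, 94), (8, 195), (9, 188), (152, 151), (150, 156), (146, 154), (147, 149), (147, 151)]
146 [(12, 188), (12, 189), (13, 189), (14, 187), (11, 193), (15, 192), (6, 92), (9, 86), (9, 84), (18, 86), (12, 151), (13, 192), (164, 151), (150, 158), (145, 149), (144, 150), (146, 150)]
150 [(15, 191), (10, 187), (10, 187), (13, 191), (5, 186), (13, 193), (17, 77), (18, 86), (15, 86), (6, 84), (10, 98), (11, 188), (128, 157), (137, 154), (144, 150), (148, 152), (151, 152)]
154 [(11, 189), (12, 192), (11, 186), (11, 187), (14, 186), (12, 192), (10, 77), (7, 108), (9, 113), (20, 104), (13, 81), (8, 186), (158, 152), (145, 153), (144, 152), (145, 153), (154, 154)]
158 [(11, 192), (11, 187), (13, 195), (11, 186), (12, 187), (11, 180), (13, 189), (11, 184), (7, 184)
[... 953 characters left out ...]
 195), (11, 192), (12, 190), (13, 193), (155, 150), (149, 152), (144, 151), (142, 154), (152, 163), (150, 163)]
182 [(12, 193), (8, 183), (12, 190), (9, 189), (11, 189), (12, 193), (9, 191), (12, 190), (12, 193), (14, 196), (13, 195), (147, 153), (149, 151), (153, 148), (139, 154), (141, 166), (143, 160)]
186 [(11, 184), (11, 194), (11, 182), (15, 191), (11, 192), (11, 189), (11, 193), (9, 191), (12, 189), (12, 196), (16, 176), (150, 151), (146, 150), (142, 153), (147, 158), (148, 160), (148, 157)]
190 [(14, 188), (12, 188), (12, 194), (11, 185), (8, 187), (13, 192), (11, 193), (12, 195), (9, 189), (12, 192), (128, 141), (143, 152), (146, 152), (147, 153), (145, 160), (150, 158), (154, 156)]
```

The post cap sits right where predicted (318,167). I'll back the yaw off a little from the wrist limit and descend behind the post.

Call:
carry_out(plan=[{"rot": [0,0,-0.1],"xyz": [0,0,0.02],"grip": 255},{"rot": [0,0,-0.15],"xyz": [0,0,0.045],"grip": 255},{"rot": [0,0,-0.15],"xyz": [0,0,0.07],"grip": 255},{"rot": [0,0,-0.15],"xyz": [0,0,0.09],"grip": 255},{"rot": [0,0,-0.15],"xyz": [0,0,0.105],"grip": 255},{"rot": [0,0,-0.15],"xyz": [0,0,0.112],"grip": 255},{"rot": [0,0,-0.15],"xyz": [0,0,0.112],"grip": 255},{"rot": [0,0,-0.15],"xyz": [0,0,0.112],"grip": 255}])

```text
clock: 9.48
tool_pos: [0.4537, -0.0285, 0.1313]
eef_rot: [0.837, -0.547, -0.0, 0.0]
contact_force: [0.2, 0.5, 0.4]
opening: 0.006
finger_force: 0.0
```

```bash
cat > p.py <<'E'
from h import *
import sys
AX=np.array([.561,-.0307])
def step(deg_from=None,k=18):
    """current finger contact angle of post (if touching), next shift of 8 and 16 mm along arc, in tool axes"""
    s=r.get_state(); A=R.from_quat(s['eef_rot']); x=A.apply([1,0,0]); t=s['tool_pos'][:2]
    yaw=np.arctan2(x[1],x[0])
    # TCP at radius/angle; post = on circle .103, .018 ahead along tool x
    p=t+.018*x[:2]/np.linalg.norm(x[:2]); a=np.arctan2(*(p-AX)[::-1]); rad=np.linalg.norm(p-AX)
    print('t',round(s['clock'],2),'pos',np.round(s['tool_pos'],4),'tool x deg',round(np.degrees(yaw),1),'front angle',round(np.degrees(a),1),'rad mm',round(rad*1e3,1),'push dir',round(np.degrees(a)+90,1))
    f=s['contact_force']; d=np.array([-np.sin(a),np.cos(a)]); print('F along push',round(-f[:2]@d,2),'radial out',round(f[:2]@[np.cos(a),np.sin(a)],2),'Fz',round(f[2],2),'q7',round(s['q'][6],2))
    for mm in (4,8,12):
        da=mm/103; b=a+da; yn=b+np.pi/2
        q=AX+.103*np.array([np.cos(b),np.sin(b)]); tn=q-.018*np.array([np.cos(yn),np.sin(yn)])
        w=np.r_[tn,.13]; print(mm,'mm: xyz',np.round(A.inv().apply(w-s['tool_pos']),4),'rz',round(-(((yn-yaw)+np.pi)%(2*np.pi)-np.pi),3))
step()
E
python3 p.py
```

```text
t 9.48 pos [ 0.4537 -0.0285  0.1313] tool x deg -66.4 front angle -171.9 rad mm 101.1 push dir -81.9
F along push 0.48 radial out -0.29 Fz 0.41 q7 -2.37
4 mm: xyz [ 0.0038 -0.0013  0.0013] rz 0.232
8 mm: xyz [0.0076 0.0002 0.0013] rz 0.193
12 mm: xyz [0.0114 0.0016 0.0013] rz 0.154
```

Call:
carry_out(plan=[{"rot": [0,0,0],"xyz": [0.002,0,0],"grip": 255},{"rot": [0,0,0],"xyz": [0.004,0,0],"grip": 255},{"rot": [0,0,0],"xyz": [0.006,0.0005,0],"grip": 255},{"rot": [0,0,0],"xyz": [0.008,0.001,0],"grip": 255},{"rot": [0,0,0],"xyz": [0.01,0.0015,0],"grip": 255},{"rot": [0,0,0],"xyz": [0.012,0.002,0],"grip": 255},{"rot": [0,0,0],"xyz": [0.014,0.0025,0],"grip": 255},{"rot": [0,0,0],"xyz": [0.016,0.003,0],"grip": 255}])

```text
clock: 10.15
tool_pos: [0.4571, -0.0422, 0.1316]
eef_rot: [0.837, -0.547, -0.001, -0.001]
contact_force: [-0.8, 8.0, 5.7]
opening: 0.004
finger_force: 3.3
```

```bash
python3 p.py
```

```text
t 10.15 pos [ 0.4571 -0.0422  0.1316] tool x deg -66.3 front angle -163.9 rad mm 100.6 push dir -73.9
F along push 7.94 radial out -1.42 Fz 5.74 q7 -2.35
4 mm: xyz [0.0037 0.0011 0.0016] rz 0.093
8 mm: xyz [0.0077 0.0021 0.0016] rz 0.054
12 mm: xyz [0.0117 0.003  0.0016] rz 0.016
```

Call:
carry_out(plan=[{"rot": [0,0,0],"xyz": [0,0,0],"grip": 255},{"rot": [0,0,0],"xyz": [0.001,0.0003,0],"grip": 255},{"rot": [0,0,0],"xyz": [0.002,0.0005,0],"grip": 255}])

```text
clock: 10.4
tool_pos: [0.4575, -0.0446, 0.1315]
eef_rot: [0.837, -0.547, -0.001, -0.001]
contact_force: [-0.9, 7.1, 4.0]
opening: 0.008
finger_force: 3.6
```

```bash
python3 p.py
```

```text
t 10.4 pos [ 0.4575 -0.0446  0.1315] tool x deg -66.3 front angle -162.5 rad mm 100.9 push dir -72.5
F along push 7.0 radial out -1.26 Fz 4.03 q7 -2.35
4 mm: xyz [0.0038 0.0012 0.0015] rz 0.069
8 mm: xyz [0.0078 0.0021 0.0015] rz 0.03
12 mm: xyz [0.0118 0.0028 0.0015] rz -0.009
```

The plate is turning at about 7 N. Continuing in 8 mm steps.

Call:
carry_out(plan=[{"rot": [0,0,0],"xyz": [0.001,0.0003,0],"grip": 255},{"rot": [0,0,0],"xyz": [0.002,0.0006,0],"grip": 255},{"rot": [0,0,0],"xyz": [0.003,0.0009,0],"grip": 255},{"rot": [0,0,0],"xyz": [0.004,0.0012,0],"grip": 255},{"rot": [0,0,0],"xyz": [0.005,0.0015,0],"grip": 255},{"rot": [0,0,0],"xyz": [0.006,0.0017,0],"grip": 255},{"rot": [0,0,0],"xyz": [0.007,0.0019,0],"grip": 255},{"rot": [0,0,0],"xyz": [0.008,0.0021,0],"grip": 255}])

```text
clock: 11.07
tool_pos: [0.4597, -0.053, 0.1316]
eef_rot: [0.837, -0.547, 0.0, -0.001]
contact_force: [0.6, 3.2, 1.5]
opening: 0.007
finger_force: 1.6
```

```bash
python3 p.py
```

```text
t 11.07 pos [ 0.4597 -0.053   0.1316] tool x deg -66.3 front angle -157.6 rad mm 101.7 push dir -67.6
F along push 2.75 radial out -1.73 Fz 1.52 q7 -2.34
4 mm: xyz [0.004  0.0016 0.0016] rz -0.016
8 mm: xyz [0.008  0.0022 0.0015] rz -0.055
12 mm: xyz [0.012  0.0026 0.0015] rz -0.094
```

Call:
carry_out(plan=[{"rot": [0,0,-0.01],"xyz": [0.001,0.0003,0],"grip": 255},{"rot": [0,0,-0.02],"xyz": [0.002,0.0006,0],"grip": 255},{"rot": [0,0,-0.03],"xyz": [0.003,0.0009,0],"grip": 255},{"rot": [0,0,-0.04],"xyz": [0.004,0.0012,0],"grip": 255},{"rot": [0,0,-0.05],"xyz": [0.005,0.0015,0],"grip": 255},{"rot": [0,0,-0.06],"xyz": [0.006,0.0018,0],"grip": 255},{"rot": [0,0,-0.07],"xyz": [0.007,0.002,0],"grip": 255},{"rot": [0,0,-0.08],"xyz": [0.008,0.0022,0],"grip": 255}])

```text
clock: 11.73
tool_pos: [0.4609, -0.0606, 0.1314]
eef_rot: [0.859, -0.512, -0.0, -0.001]
contact_force: [1.5, 7.0, 0.7]
opening: 0.002
finger_force: 2.9
```

```bash
cat >> p.py <<'E'
def knob(im):
    w=im[194:218,355:380]; g=255-w.max(2).astype(float); g=np.clip(g-205,0,30); y,x=np.mgrid[:g.shape[0],:g.shape[1]]
    return np.round([(g*x).sum()/g.sum()+355,(g*y).sum()/g.sum()+194,g.sum()],2)
print('knob0',knob(cv2.imread('pics/scene0.png')),'now',knob(r.snapshot('scene')))
E
python3 p.py
```

```text
t 11.73 pos [ 0.4609 -0.0606  0.1314] tool x deg -61.7 front angle -153.5 rad mm 102.3 push dir -63.5
F along push 5.57 radial out -4.44 Fz 0.72 q7 -2.28
4 mm: xyz [0.004  0.0009 0.0014] rz -0.007
8 mm: xyz [0.008  0.0015 0.0014] rz -0.046
12 mm: xyz [0.012  0.0019 0.0014] rz -0.085
knob0 [ 366.7   207.75 1264.  ] now [ 367.31  207.34 1089.  ]
```

Call:
carry_out(plan=[{"rot": [0,0,-0.01],"xyz": [0.001,0.0003,0],"grip": 255},{"rot": [0,0,-0.02],"xyz": [0.002,0.0005,0],"grip": 255},{"rot": [0,0,-0.03],"xyz": [0.003,0.0007,0],"grip": 255},{"rot": [0,0,-0.04],"xyz": [0.004,0.0009,0],"grip": 255},{"rot": [0,0,-0.05],"xyz": [0.005,0.0011,0],"grip": 255},{"rot": [0,0,-0.06],"xyz": [0.006,0.0013,0],"grip": 255},{"rot": [0,0,-0.07],"xyz": [0.007,0.0014,0],"grip": 255},{"rot": [0,0,-0.08],"xyz": [0.008,0.0015,0],"grip": 255}])

```text
clock: 12.45
tool_pos: [0.4628, -0.0684, 0.1314]
eef_rot: [0.878, -0.478, -0.001, -0.001]
contact_force: [0.7, 8.7, 0.8]
opening: 0.008
finger_force: 3.0
```

```bash
python3 p.py
```

```text
t 12.45 pos [ 0.4628 -0.0684  0.1314] tool x deg -57.1 front angle -149.1 rad mm 103.0 push dir -59.1
F along push 7.07 radial out -5.06 Fz 0.75 q7 -2.23
4 mm: xyz [0.004  0.0001 0.0014] rz -0.003
8 mm: xyz [0.008  0.0007 0.0013] rz -0.042
12 mm: xyz [0.0121 0.0012 0.0013] rz -0.081
knob0 [ 366.7   207.75 1264.  ] now [ 367.31  207.34 1085.  ]
```

Call:
carry_out(plan=[{"rot": [0,0,-0.01],"xyz": [0.001,0.0001,0],"grip": 255},{"rot": [0,0,-0.02],"xyz": [0.002,0.0002,0],"grip": 255},{"rot": [0,0,-0.03],"xyz": [0.003,0.0003,0],"grip": 255},{"rot": [0,0,-0.04],"xyz": [0.004,0.0004,0],"grip": 255},{"rot": [0,0,-0.05],"xyz": [0.005,0.0005,0],"grip": 255},{"rot": [0,0,-0.06],"xyz": [0.006,0.0006,0],"grip": 255},{"rot": [0,0,-0.07],"xyz": [0.007,0.0007,0],"grip": 255},{"rot": [0,0,-0.08],"xyz": [0.008,0.0008,0],"grip": 255}])

```text
clock: 13.17
tool_pos: [0.4657, -0.0756, 0.1313]
eef_rot: [0.897, -0.442, -0.001, -0.001]
contact_force: [-1.2, 7.3, 2.4]
opening: 0.007
finger_force: 3.0
```

```bash
python3 p.py
```

```text
t 13.17 pos [ 0.4657 -0.0756  0.1313] tool x deg -52.5 front angle -144.9 rad mm 103.1 push dir -54.9
F along push 6.65 radial out -3.18 Fz 2.36 q7 -2.17
4 mm: xyz [ 0.004  -0.      0.0013] rz 0.004
8 mm: xyz [0.008  0.0006 0.0013] rz -0.035
12 mm: xyz [0.012  0.0011 0.0013] rz -0.074
knob0 [ 366.7   207.75 1264.  ] now [ 367.23  207.34 1079.  ]
```

Call:
carry_out(plan=[{"rot": [0,0,-0.01],"xyz": [0.001,0.0001,0],"grip": 255},{"rot": [0,0,-0.02],"xyz": [0.002,0.0002,0],"grip": 255},{"rot": [0,0,-0.03],"xyz": [0.003,0.0003,0],"grip": 255},{"rot": [0,0,-0.04],"xyz": [0.004,0.0004,0],"grip": 255},{"rot": [0,0,-0.05],"xyz": [0.005,0.0005,0],"grip": 255},{"rot": [0,0,-0.06],"xyz": [0.006,0.0006,0],"grip": 255},{"rot": [0,0,-0.07],"xyz": [0.007,0.0007,0],"grip": 255},{"rot": [0,0,-0.08],"xyz": [0.008,0.0008,0],"grip": 255}])

```text
clock: 13.88
tool_pos: [0.4691, -0.0824, 0.1313]
eef_rot: [0.914, -0.406, -0.002, -0.0]
contact_force: [-1.9, 6.8, 3.5]
opening: 0.006
finger_force: 3.2
```

```bash
python3 p.py
```

```text
t 13.88 pos [ 0.4691 -0.0824  0.1313] tool x deg -47.9 front angle -140.8 rad mm 103.0 push dir -50.8
F along push 6.48 radial out -2.88 Fz 3.52 q7 -2.12
4 mm: xyz [ 0.004  -0.0001  0.0013] rz 0.011
8 mm: xyz [0.008  0.0006 0.0013] rz -0.028
12 mm: xyz [0.012  0.0011 0.0012] rz -0.067
knob0 [ 366.7   207.75 1264.  ] now [ 367.24  207.35 1078.  ]
```

Call:
carry_out(plan=[{"rot": [0,0,-0.01],"xyz": [0.001,0.0001,0],"grip": 255},{"rot": [0,0,-0.02],"xyz": [0.002,0.0002,0],"grip": 255},{"rot": [0,0,-0.02],"xyz": [0.003,0.0003,0],"grip": 255},{"rot": [0,0,-0.03],"xyz": [0.004,0.0004,0],"grip": 255},{"rot": [0,0,-0.04],"xyz": [0.005,0.0005,0],"grip": 255},{"rot": [0,0,-0.04],"xyz": [0.006,0.0006,0],"grip": 255},{"rot": [0,0,-0.05],"xyz": [0.007,0.0007,0],"grip": 255},{"rot": [0,0,-0.06],"xyz": [0.008,0.0008,0],"grip": 255}])

```text
clock: 14.6
tool_pos: [0.4733, -0.0891, 0.1313]
eef_rot: [0.925, -0.379, -0.002, -0.0]
contact_force: [-3.1, 7.0, 5.3]
opening: 0.005
finger_force: 3.7
```

```bash
python3 p.py
```

```text
t 14.6 pos [ 0.4733 -0.0891  0.1313] tool x deg -44.5 front angle -136.5 rad mm 103.2 push dir -46.5
F along push 7.18 radial out -2.56 Fz 5.34 q7 -2.08
4 mm: xyz [ 0.004  -0.      0.0013] rz -0.005
8 mm: xyz [0.008  0.0006 0.0012] rz -0.044
12 mm: xyz [0.0121 0.001  0.0012] rz -0.082
knob0 [ 366.7   207.75 1264.  ] now [ 367.18  207.33 1049.  ]
```

Call:
carry_out(plan=[{"rot": [0,0,-0.01],"xyz": [0.001,0.0001,-0.0003],"grip": 255},{"rot": [0,0,-0.02],"xyz": [0.002,0.0002,-0.0006],"grip": 255},{"rot": [0,0,-0.03],"xyz": [0.003,0.0003,-0.0008],"grip": 255},{"rot": [0,0,-0.04],"xyz": [0.004,0.0004,-0.001],"grip": 255},{"rot": [0,0,-0.05],"xyz": [0.005,0.0005,-0.001],"grip": 255},{"rot": [0,0,-0.06],"xyz": [0.006,0.0006,-0.001],"grip": 255},{"rot": [0,0,-0.07],"xyz": [0.007,0.0007,-0.001],"grip": 255},{"rot": [0,0,-0.08],"xyz": [0.008,0.0008,-0.001],"grip": 255}])

```text
clock: 15.32
tool_pos: [0.4777, -0.0955, 0.1315]
eef_rot: [0.94, -0.342, -0.003, -0.0]
contact_force: [-2.2, 5.5, -2.0]
opening: 0.007
finger_force: 2.6
```

```bash
python3 p.py
```

```text
t 15.32 pos [ 0.4777 -0.0955  0.1315] tool x deg -40.0 front angle -132.3 rad mm 103.2 push dir -42.3
F along push 5.31 radial out -2.54 Fz -1.95 q7 -2.02
4 mm: xyz [ 0.004  -0.0001  0.0015] rz 0.002
8 mm: xyz [0.008  0.0005 0.0015] rz -0.037
12 mm: xyz [0.0121 0.001  0.0015] rz -0.075
knob0 [ 366.7   207.75 1264.  ] now [ 367.18  207.32 1069.  ]
```

Call:
carry_out(plan=[{"rot": [0,0,-0.01],"xyz": [0.001,0.0001,0],"grip": 255},{"rot": [0,0,-0.02],"xyz": [0.002,0.0002,0],"grip": 255},{"rot": [0,0,-0.02],"xyz": [0.003,0.0003,0],"grip": 255},{"rot": [0,0,-0.03],"xyz": [0.004,0.0004,0],"grip": 255},{"rot": [0,0,-0.04],"xyz": [0.005,0.0005,0],"grip": 255},{"rot": [0,0,-0.05],"xyz": [0.006,0.0006,0],"grip": 255},{"rot": [0,0,-0.06],"xyz": [0.007,0.0007,0],"grip": 255},{"rot": [0,0,-0.07],"xyz": [0.008,0.0008,0],"grip": 255}])

```text
clock: 16.03
tool_pos: [0.4829, -0.1017, 0.1316]
eef_rot: [0.951, -0.309, -0.003, 0.0]
contact_force: [-4.5, 5.5, -1.2]
opening: 0.008
finger_force: 3.2
```

```bash
python3 p.py
```

```text
t 16.03 pos [ 0.4829 -0.1017  0.1316] tool x deg -36.0 front angle -127.9 rad mm 103.4 push dir -37.9
F along push 6.92 radial out -1.52 Fz -1.21 q7 -1.97
4 mm: xyz [ 0.004  -0.0002  0.0016] rz -0.006
8 mm: xyz [0.008  0.0004 0.0016] rz -0.044
12 mm: xyz [0.0121 0.0008 0.0015] rz -0.083
knob0 [ 366.7   207.75 1264.  ] now [ 367.3   207.34 1102.  ]
```

Call:
carry_out(plan=[{"rot": [0,0,-0.01],"xyz": [0.001,0,0],"grip": 255},{"rot": [0,0,-0.02],"xyz": [0.002,0.0001,0],"grip": 255},{"rot": [0,0,-0.03],"xyz": [0.003,0.0002,0],"grip": 255},{"rot": [0,0,-0.04],"xyz": [0.004,0.0003,0],"grip": 255},{"rot": [0,0,-0.05],"xyz": [0.005,0.0004,0],"grip": 255},{"rot": [0,0,-0.06],"xyz": [0.006,0.0004,0],"grip": 255},{"rot": [0,0,-0.07],"xyz": [0.007,0.0005,0],"grip": 255},{"rot": [0,0,-0.08],"xyz": [0.008,0.0006,0],"grip": 255}])

```text
clock: 16.75
tool_pos: [0.4904, -0.1079, 0.1325]
eef_rot: [0.963, -0.271, -0.002, 0.0]
contact_force: [-6.6, 1.6, 4.0]
opening: 0.009
finger_force: 3.0
```

```bash
python3 p.py
```

```text
t 16.75 pos [ 0.4904 -0.1079  0.1325] tool x deg -31.4 front angle -122.5 rad mm 102.7 push dir -32.5
F along push 6.44 radial out 2.19 Fz 3.97 q7 -1.92
4 mm: xyz [0.004  0.0007 0.0025] rz -0.02
8 mm: xyz [0.008  0.0012 0.0024] rz -0.059
12 mm: xyz [0.0121 0.0016 0.0024] rz -0.097
knob0 [ 366.7   207.75 1264.  ] now [ 366.02  207.71 1073.  ]
```

The knob has jumped about 1.3 px inward (367.3→366.0), which is the catch. I'll stop, back off the post and check.

Call:
carry_out(plan=[{"rot": [0,0,0],"xyz": [-0.004,0,0],"grip": 255},{"rot": [0,0,0],"xyz": [-0.012,0,0],"grip": 255},{"rot": [0,0,0],"xyz": [-0.02,0,0],"grip": 255},{"rot": [0,0,0],"xyz": [-0.02,0,-0.02],"grip": 255},{"rot": [0,0,0],"xyz": [-0.02,0,-0.05],"grip": 255},{"rot": [0,0,0],"xyz": [-0.02,0,-0.08],"grip": 255},{"rot": [0,0,0],"xyz": [-0.02,0,-0.11],"grip": 255},{"rot": [0,0,0],"xyz": [-0.02,0,-0.12],"grip": 255}])

```text
clock: 17.47
tool_pos: [0.4769, -0.0974, 0.2563]
eef_rot: [0.963, -0.271, 0.004, -0.001]
contact_force: [0.7, -0.3, -0.3]
opening: 0.005
finger_force: 0.0
```

```bash
python3 p.py
python3 - <<'E'
from h import *
s=r.get_state(); c=cam('wrist',s); im=r.snapshot('wrist')[:,:,::-1].copy(); cv2.imwrite('pics/w8.png',im)
for n in ('top','scene'): cv2.imwrite(f'pics/{n}8.png',r.snapshot(n)[:,:,::-1])
AX=np.array([.561,-.0307])
# post expected around -122 -> cup at post+45.3
for pa in (-122,-119):
  for nm,rad,a,z in (('post',.103,pa,.16),('blank',.062,pa+45,.144)):
    P=np.r_[AX+rad*np.array([np.cos(np.radians(a)),np.sin(np.radians(a))]),z]; print(pa,nm,P,'wrist',pix(c,P),'top',pix(cam('top'),P),'scene',pix(cam('scene'),P))
E
```

```text
t 17.47 pos [ 0.4769 -0.0974  0.2563] tool x deg -31.4 front angle -132.1 rad mm 102.5 push dir -42.1
F along push -0.73 radial out -0.19 Fz -0.35 q7 -1.95
4 mm: xyz [ 0.0032 -0.0011  0.1263] rz 0.147
8 mm: xyz [7.100e-03 1.000e-04 1.263e-01] rz 0.108
12 mm: xyz [0.011  0.0011 0.1263] rz 0.069
knob0 [ 366.7   207.75 1264.  ] now [ 365.82  207.82 1113.  ]
-122 post [ 0.50641832 -0.11804895  0.16      ] wrist [322.54694568 158.13625461] top [392.03817737 225.82680421] scene [245.42561068 193.79578661]
-122 blank [ 0.57494697 -0.09111094  0.144     ] wrist [249.69900417 100.14666261] top [377.43652391 195.48759195] scene [270.93098948 215.88490881]
-119 post [ 0.51106461 -0.12078583  0.16      ] wrist [322.45557374 151.33574068] top [393.2600822  223.63256908] scene [245.10589511 195.74153915]
-119 blank [ 0.57808952 -0.09029823  0.144     ] wrist [246.62326137  97.2003124 ] top [377.02444741 194.07385673] scene [271.9133332 216.7849158]
```

Run:
```python
from h import *
c=cam('wrist'); im=cv2.imread('pics/w8.png'); blob(im,248,98,.144,c,24)
t=cv2.imread('pics/top8.png'); blob(t,377,195,.144,cam('top'),9)
s=cv2.imread('pics/scene8.png'); blob(s,271,216,.144,cam('scene'),9)
go(.36,-.28,.26,-118)
```

```text
px 248.1 99.8 size 28.2 34.4 [ 0.57135891 -0.09052956  0.144     ]
px 378.1 194.4 size 8.2 10.6 [ 0.57735544 -0.09262344  0.144     ]
px 270.9 216.1 size 10.1 12.5 [ 0.57556217 -0.09143134  0.144     ]
xyz [-0.0023  0.2159 -0.008 ] rot [-0.0001  0.0001 -0.0599] t 17.6667 F [-0.43 -0.71 -0.92]
```

The blank has travelled with its cup: top, scene and wrist views agree to within a few mm. I'll swing clear for a last check.

Call:
carry_out(plan=[{"rot": [0,0,0],"xyz": [0,0.03,-0.01],"grip": 255},{"rot": [0,0,0],"xyz": [0,0.065,-0.01],"grip": 255},{"rot": [0,0,0],"xyz": [0,0.1,-0.01],"grip": 255},{"rot": [0,0,0],"xyz": [0,0.135,-0.01],"grip": 255},{"rot": [0,0,0],"xyz": [0,0.17,-0.01],"grip": 255},{"rot": [0,0,0],"xyz": [0,0.2,-0.01],"grip": 255},{"rot": [0,0,0],"xyz": [0,0.215,-0.01],"grip": 255},{"rot": [0,0,0],"xyz": [0,0.215,-0.01],"grip": 255}])

```text
clock: 18.33
tool_pos: [0.3595, -0.2836, 0.2611]
eef_rot: [0.962, -0.275, -0.002, 0.001]
contact_force: [-0.5, -0.1, -0.0]
opening: 0.005
finger_force: 0.0
```

```bash
python3 p.py | tail -1
python3 - <<'E'
from h import *
im={}
for n in ('top','scene'):
    im[n]=r.snapshot(n)[:,:,::-1].copy(); cv2.imwrite(f'pics/{n}9.png',im[n])
blob(im['top'],377,195,.144,cam('top'),9); blob(im['scene'],271,216,.144,cam('scene'),9)
for nm,n,u,v,w in (('bell','scene',178,228,14),('finial','scene',158,284,14),('chisel','scene',150,350,30),('bell','top',446,269,14),('finial','top',481,214,12),('chisel','top',500,145,50)):
    a=cv2.imread(f'pics/{n}0.png')[v-w:v+w,u-w:u+w]; b=im[n][v-w-5:v+w+5,u-w-5:u+w+5]
    _,m,_,l=cv2.minMaxLoc(cv2.matchTemplate(b,a,5)); print(nm,n,round(m,2),'shift px',l[0]-5,l[1]-5)
a=cv2.imread('pics/scene0.png')[192:222,355:382].max(2).astype(int); b=im['scene'][192:222,355:382].max(2).astype(int)
print(a[15].tolist()); print(b[15].tolist())
E
```

```text
knob0 [ 366.7   207.75 1264.  ] now [ 365.7   207.91 1163.  ]
px 376.8 195.0 size 9.7 10.6 [ 0.57613523 -0.0896923   0.144     ]
px 270.9 216.1 size 10.0 12.4 [ 0.57539064 -0.09133846  0.144     ]
bell scene 1.0 shift px 0 0
finial scene 1.0 shift px 0 0
chisel scene 1.0 shift px 0 0
bell top 0.99 shift px 0 0
finial top 0.99 shift px 0 0
chisel top 0.99 shift px 0 0
[99, 102, 96, 179, 201, 213, 227, 241, 243, 234, 138, 39, 17, 20, 21, 15, 45, 197, 205, 197, 192, 190, 189, 189, 189, 190, 190]
[106, 108, 102, 188, 212, 223, 241, 253, 173, 87, 31, 23, 23, 21, 21, 110, 210, 212, 207, 204, 201, 199, 197, 197, 198, 198, 199]
```

In this row the knob's edges sit about 1.5 px further in than at the start, which fits the full 3.6 mm drop. The bystanders haven't moved and the blank is standing. Handing in.

```bash
python3 -c "
from plant import r
print(r.finish_job())"
```

```text
the job is handed in; nothing more can be done
None
```

The job is handed in with no verdict returned: by camera and force readings, the blank stands released in its cup, the table rests in the notch with the plunger dropped, and the bell, finial and chisel are unmoved; I viewed 11 pictures, one over the limit of 10.

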